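# Load the sample cup and slide its carriage to the reading notch

## Task

Lift the sample cup with the blue lid by its arched handle and stand it upright, fully down, in the round socket of the black carriage while the carriage is still short of the reading head. Then take the carriage by its orange grip and slide it along the rail towards the reading head until you feel the ball detent click in, with the cup square in front of the head's lens; do not run on past the notch. Finish still holding the orange grip with the carriage resting in that notch; leave the cup with the yellow lid and the other things on the bench alone.

Things in the scene. Friction and masses are not known exactly. Their poses are not given: they have to be found in the camera images.
- blue_cup: closed steel sample cup with a blue lid and blue arched handle, 0.08 to 0.17 kg; can 44 mm diameter, lid 47 mm diameter with its top 42 mm up. Origin: centre of the underside, z up. The handle is a 10 mm round bar that stands over the lid and runs along the cup's own y axis: straight top part 26 mm long, its centre line 68 mm above the origin; 21 mm clear between it and the lid.
- blue_cup_handle (a point): middle of the top bar of the blue cup's handle (bar along the cup's y axis)
- yellow_cup: the same cup with a yellow lid and handle, not wanted; the two cups may stand in either place. Origin: centre of the underside.
- slide_base: fixed aluminium slide unit 90 x 400 mm; rail along its own y axis, end blocks 34 mm high at both ends. Origin: centre of the underside, z up, +y is the direction in which the carriage is to be slid.
- carriage: black carriage on the rail: plate 72 mm (x) x 145 mm (y, from -110 to +35 mm), top 34 mm above the worktop. Slides only along its y (parallel to the base's y; towards +y for the job) with about 1.5 N friction plus the detent. Origin: at worktop height under the socket's centre. A spring ball sits in its rear (+x) face at y = 0.
- carriage_socket (a point): centre of the socket's floor, 34 mm above the carriage's origin. The socket is an upright aluminium ring, inside diameter 50 mm, outside 60 mm, its rim 14 mm above this floor.
- carriage_grip (a point): good TCP place on the axis of the carriage's upright orange grip, which stands at the carriage's y = -85 mm: 26 mm (x) x 20 mm (y), its top 104 mm above the worktop, 16 mm over this point.
- reading_head: fixed white optical head, 36 mm wide, 92 mm high, behind (+x of) the rail, lens looking across it; clamped at a different place along the rail each time, axes parallel to the base's. Origin: under the middle of its body, at worktop height.
- head_notch (a point): detent notch between two ribs on the head's front, at the head's y = 0. The carriage is in the notch when its origin has y = 0 in the head's frame (white marks on both meet). From -y the ball meets a rib 12 mm before the notch (4 to 8 N), passes its crest at 6 mm and is then pulled in; leaving takes the same push again. The rail runs on for 40 mm or more.
- cal_bottle: small white calibration bottle with a red cap, 45 mm diameter, 83 mm high; a bystander
- petri_dish: clear petri dish, 74 mm diameter, 16 mm high; a bystander
- timer: white bench timer 54 x 66 x 22 mm; a bystander
Things that resemble listed ones, but are neither listed nor needed, are in the scene too. Several things have the shape of the reading_head; the one meant has the colours described above. There is more than one size of the blue_cup; the one meant has the size given above.

How it is judged:
By the outcome, as a careful person would: the job done as asked, in the order asked, and still so for the second after the job is handed in, while the arm keeps its last pose, push and grip.
It also fails if it takes over 58 s, if anything falls off the work surface, if the arm or the gripper's body presses on something with over 40 N, if the wrist force passes 120 N, or if a joint passes its speed limit or range.

## Robot

A 6-joint arm with a two-finger parallel gripper is mounted at the origin on a cart in front of the work surface, level with it; the furniture and walls round the work are solid. World frame = base frame: x ahead of the robot, y to its left, z up, the work surface at z = 0. Lengths are in m, angles in rad, forces in N, time in s.
With the tool pointing down it reaches from about 0.375 to 0.975 m from the base axis. Payload 3.8 kg.
Tool frame: the origin (TCP) lies between the finger pads, 19 mm behind the fingertips; this is the grasp point; z points along the fingers, x is the direction in which the jaws open and shut, and the axes are right-handed (so a half turn about z gives the same grasp; the last joint's range is limited). The gripper opens to 88 mm and grips with 3 to 60 N. Pads are 18 mm wide; open, the fingers measure 123 mm over their backs; the gripper's body (75 mm by 187 mm) begins 45 mm behind the grasp point.
Start: joints at [1.086, 0.264, 1.604, -0, 1.274, -0.037], TCP at [0.292, 0.608, 0.257] pointing down, gripper open.
Joint ranges: [-2.63, 2.63], [-0.94, 2.18], [0.31, 2.57], [-1.31, 4.45], [0, 2.66], [-2.55, 2.55]. Speed limits (rad/s): [2.57, 2.57, 3.14, 3.14, 3.14, 3.14].

## Interface

Orientations are given as a 3x3 rotation matrix whose columns are the frame's x, y, z axes.
In Python, from plant import get_obs, snapshot, camera_model, hand_in, trace, spot_point gives the robot as it stands.
- The arm moves only by the shell command python3 -m handwheel 'ROWS' [OPENING]. ROWS is JSON, a list of rows, each an object with "slide": the shift along the tool's x, y, z normalised to -1 to 1, where 1 is 40 cm, a list of three; "spin": the turn about the tool's z normalised to -1 to 1, where 1 is 45 degrees. A call has 1 to 10 rows; each row is the pose to reach, as a shift and turn from the pose commanded when the call began, along the tool's axes at that moment; what a row does not reach only later rows make up. A row lasts 1/8 s, in which the tool goes at most 62.5 mm and 10.7 degrees, less where a joint would pass 70% of its speed; a pose out of reach is approached as far as the arm can. A call with a number of a shift or a turn outside -1 to 1 is refused whole. A call with a gripper value outside its range is refused whole. OPENING is the opening, from 0 (shut) to 1 (fully open), set as the call begins (- or left out, the last holds). The fingers move at their own pace and stop on an object; the grip force is fixed at half the most. Time passes only in rows, so rows that repeat a pose let the fingers close. It gives the time, the measured TCP pose, the force and the opening at its end, in the units of the state.
- get_obs(): the state, without advancing time (a new reading comes with each control period).
- snapshot(name): name is "scene" or "top" or "wrist"; returns the picture (420x560x3 uint8, blue, green, red); there is no depth.
- camera_model(name): a dict with "fx", "fy", "cx", "cy" (pixels), "rvec" (rotation vector, rad) and "tvec" (3), from world to camera coordinates, as OpenCV has them; the wrist camera has in their place "hand_eye" (4x4, takes a point from camera to tool coordinates, whose origin is the TCP and whose axes are the tool frame's). Camera axes: x right, y down, z forward; pixel columns grow to the right and rows downward; lengths in m; the calibration is good to about 2 mm. A picture is of the moment at which its call begins: read the wrist's pose just before it. camera_model takes no time and is no camera call.
- hand_in(): hands the job in, once; it reports no verdict.
Trained networks look in the newest picture that a camera, given by its name, has taken for a name from the list of things; names that differ only in an ending like _2 or _b are one class to them, and where a whole thing is asked for, a point or a joint stands for the part that bears it (a point fixed in the world has none). Each returns a list of dicts, best first, with "score" (0 to 1); they miss things now and then, are a little off and sometimes report something else, mostly with a low value. They report only what shows in the picture. A call takes as long as a camera call. They do not tell look-alikes from the thing itself.
- trace(camera, label): "mask" (420x560 bool, what is visible of it).
- spot_point(camera, label): "xyz" ([x, y, z] in m, in the coordinates of the camera as it stood for that picture, good to about 4 mm: a listed point, or the origin of a listed thing).
The state is a dict: "clock": time; "joint_pos": joint angles; "dq": joint speeds; "tau": joint torques, N m; "position": TCP position; "orientation": TCP orientation; "contact_force": force on the tool from outside, world axes, zero at the start; "wrist_torque": the same for the moment, N m; "opening": finger opening in m.
Only numpy, scipy, OpenCV 4.12 (cv2) and the standard library are available. Lean on these libraries where they do the work, as an engineer would, in place of code of your own. Each camera call takes 0.05 s, during which the arm holds its last target. There are 200 camera calls.

## Working session

There is one attempt and no reset: what is moved stays moved. The work goes in short steps, Python scripts to look and compute and a shell command to move; the robot and the scene stay as the last step left them, time stands still between calls to the robot, and variables do not carry over. Pictures are saved under pics/ and viewed, about 8 in all and at most 12, crops included, and the job is handed in when it is done.

```bash
mkdir -p pics; cat > h.py <<'E'
import numpy as np, cv2
from plant import *
def toworld(cam,p,o=None):
    m=camera_model(cam); p=np.array(p,float)
    if 'hand_eye' in m:
        o=o or get_obs(); q=np.array(m['hand_eye'])@np.r_[p,1]
        return np.array(o['orientation'])@q[:3]+np.array(o['position'])
    R=cv2.Rodrigues(np.array(m['rvec'],float))[0]
    return R.T@(p-np.array(m['tvec'],float).ravel())
def px(cam,p):
    m=camera_model(cam); return (round(m['fx']*p[0]/p[2]+m['cx']),round(m['fy']*p[1]/p[2]+m['cy']))
def spots(cam,labels,o=None,minsc=0.2):
    for l in labels:
        for d in spot_point(cam,l):
            if d['score']>minsc: print(cam,l,round(d['score'],2),np.round(toworld(cam,d['xyz'],o),3),px(cam,d['xyz']))
E
python3 - <<'E'
from h import *
o=get_obs();print(o['clock'],np.round(o['position'],3),np.round(o['orientation'],2).tolist())
for c in ['top','scene']:
    im=snapshot(c);cv2.imwrite(f'pics/{c}1.png',im)
spots('top',['blue_cup','blue_cup_handle','yellow_cup','slide_base','carriage','carriage_socket','carriage_grip','reading_head','head_notch'])
spots('scene',['blue_cup_handle','carriage_socket','carriage_grip','reading_head','head_notch'])
E
```

```text
0.0 [0.292 0.608 0.256] [[0.43, 0.9, -0.0], [0.9, -0.43, -0.0], [-0.0, -0.0, -1.0]]
top blue_cup 0.88 [ 0.447 -0.493  0.001] (412, 250)
top blue_cup 0.68 [ 0.454 -0.398  0.   ] (382, 246)
top blue_cup_handle 0.68 [ 0.444 -0.493  0.086] (421, 247)
top blue_cup_handle 0.66 [ 0.454 -0.399  0.069] (388, 242)
top yellow_cup 0.47 [ 0.582 -0.303  0.003] (353, 204)
top yellow_cup 0.38 [0.441 0.368 0.005] (139, 236)
top slide_base 0.88 [0.49  0.073 0.002] (234, 226)
top slide_base 0.47 [0.441 0.369 0.003] (139, 236)
top slide_base 0.32 [ 0.483 -0.062  0.088] (276, 225)
top carriage 0.94 [0.483 0.019 0.003] (250, 229)
top carriage_socket 0.69 [0.487 0.021 0.034] (249, 226)
top carriage_socket 0.3 [ 0.342 -0.324  0.001] (358, 280)
top carriage_grip 0.89 [ 0.485 -0.065  0.089] (277, 225)
top reading_head 0.79 [0.578 0.113 0.001] (223, 198)
top reading_head 0.65 [ 0.617 -0.182  0.   ] (315, 192)
top head_notch 0.7 [0.595 0.271 0.031] (173, 188)
top head_notch 0.63 [ 0.572 -0.198  0.025] (321, 204)
scene blue_cup_handle 0.85 [ 0.445 -0.486  0.093] (419, 301)
scene blue_cup_handle 0.64 [ 0.452 -0.394  0.063] (382, 291)
scene carriage_socket 0.69 [0.483 0.027 0.037] (248, 231)
scene carriage_grip 0.79 [ 0.485 -0.058  0.089] (274, 229)
scene carriage_grip 0.56 [ 0.451 -0.395  0.067] (383, 291)
scene reading_head 0.97 [ 0.637  0.259 -0.002] (215, 187)
scene reading_head 0.82 [0.579 0.11  0.001] (243, 212)
scene reading_head 0.74 [ 0.611 -0.182  0.004] (332, 239)
scene head_notch 0.97 [ 0.573 -0.194  0.03 ] (330, 242)
scene head_notch 0.73 [0.596 0.27  0.026] (204, 186)
scene head_notch 0.67 [0.534 0.115 0.025] (233, 214)
```

View pics/top1.png

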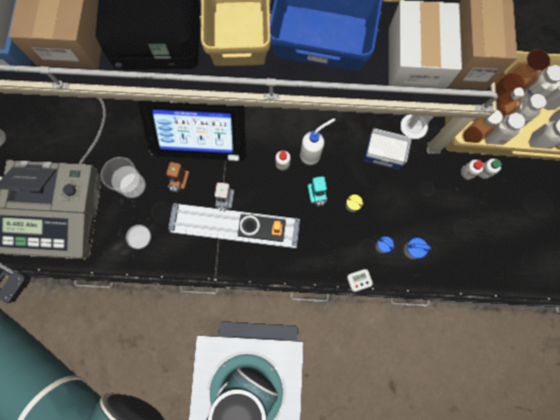

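View pics/scene1.png

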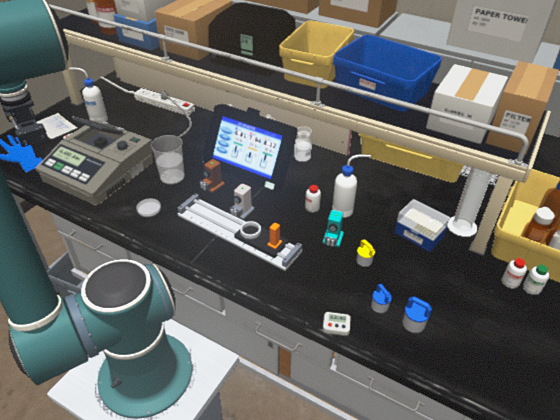

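```bash
python3 -m handwheel '[{"slide":[-1,0.75,0],"spin":0},{"slide":[-1,0.75,0],"spin":0},{"slide":[-1,0.75,0],"spin":0},{"slide":[-1,0.75,0],"spin":0},{"slide":[-1,0.75,0],"spin":0},{"slide":[-1,0.75,0],"spin":0},{"slide":[-1,0.75,0],"spin":0},{"slide":[-1,0.75,0],"spin":0},{"slide":[-1,0.75,0],"spin":0},{"slide":[-1,0.75,0],"spin":0}]' 0.6
python3 - <<'E'
from h import *
print(camera_model('wrist'))
o=get_obs();print(o['clock'],np.round(o['position'],3),np.round(o['joint_pos'],2))
im=snapshot('wrist');cv2.imwrite('pics/w1.png',im)
spots('wrist',['carriage_socket','carriage_grip','head_notch','reading_head','slide_base','carriage'],o)
E
```

```text
clock: 2.05
position: [0.3896, 0.118, 0.2577]
orientation: [[0.434, 0.901, 0.0], [0.901, -0.434, 0.001], [0.001, 0.0, -1.0]]
contact_force: [-0.2, 0.6, 0.6]
opening: 0.053
{'fx': 316.75663137687707, 'fy': 316.75663137687707, 'cx': 275.82880987100043, 'cy': 207.55952587759606, 'hand_eye': array([[ 9.99999936e-01,  1.76641722e-05, -3.57731269e-04,
         2.17220706e-04],
       [ 9.67591142e-05,  9.48323040e-01,  3.17306479e-01,
        -8.18174791e-02],
       [ 3.44849761e-04, -3.17306493e-01,  9.48322978e-01,
        -1.26873367e-01],
       [ 0.00000000e+00,  0.00000000e+00,  0.00000000e+00,
         1.00000000e+00]])}
2.05 [0.39  0.118 0.258] [ 0.23 -0.27  2.13  0.    1.27 -0.89]
wrist carriage_socket 0.86 [0.49  0.023 0.036] (242, 281)
wrist head_notch 0.96 [0.594 0.267 0.027] (452, 269)
wrist head_notch 0.82 [0.541 0.112 0.025] (322, 281)
wrist reading_head 0.97 [0.58  0.105 0.001] (326, 295)
wrist reading_head 0.66 [0.636 0.264 0.002] (448, 285)
wrist slide_base 0.66 [ 0.493  0.074 -0.002] (280, 253)
wrist carriage 0.86 [0.488 0.022 0.002] (243, 266)
```

View pics/w1.png

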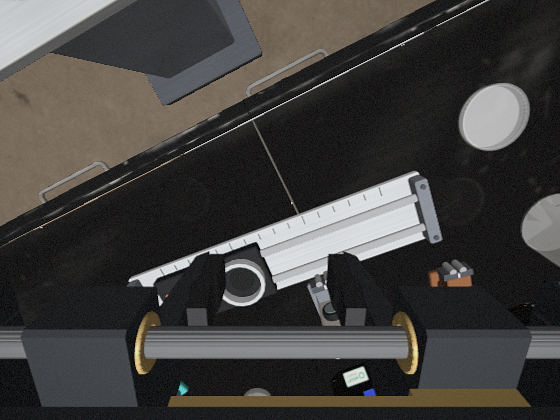

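```bash
python3 -m handwheel '[{"slide":[-1,0.68,0],"spin":0},{"slide":[-1,0.68,0],"spin":0},{"slide":[-1,0.68,0],"spin":0},{"slide":[-1,0.68,0],"spin":0},{"slide":[-1,0.68,0],"spin":0},{"slide":[-1,0.68,0],"spin":0},{"slide":[-1,0.68,0],"spin":0},{"slide":[-1,0.68,0],"spin":0},{"slide":[-1,0.68,0],"spin":0},{"slide":[-1,0.68,0],"spin":0}]' 0.45
python3 - <<'E'
from h import *
o=get_obs();print(o['clock'],np.round(o['position'],3),np.round(o['joint_pos'],2))
im=snapshot('wrist');cv2.imwrite('pics/w2.png',im)
spots('wrist',['blue_cup','blue_cup_handle'],o)
E
```

```text
clock: 3.65
position: [0.4616, -0.3593, 0.2568]
orientation: [[0.433, 0.902, -0.001], [0.902, -0.433, 0.001], [0.001, -0.001, -1.0]]
contact_force: [0.3, 0.7, -0.5]
opening: 0.0394
3.65 [ 0.462 -0.359  0.257] [-0.7   0.1   1.8   0.    1.25 -1.83]
wrist blue_cup 0.63 [ 0.448 -0.49  -0.001] (179, 206)
wrist blue_cup_handle 0.88 [ 0.455 -0.399  0.072] (238, 197)
wrist blue_cup_handle 0.82 [ 0.448 -0.489  0.087] (154, 232)
```

View pics/w2.png

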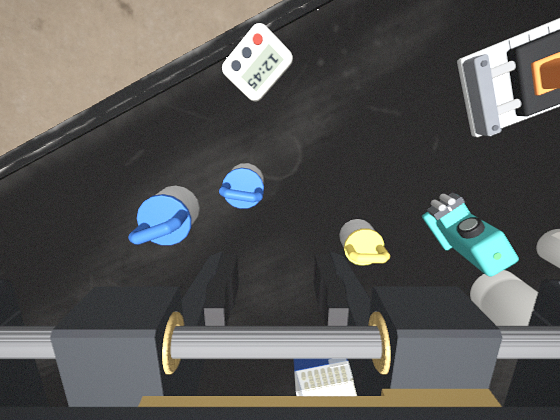

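```bash
python3 -m handwheel '[{"slide":[-0.0975,0.028,0.15],"spin":1},{"slide":[-0.0975,0.028,0.15],"spin":1},{"slide":[-0.0975,0.028,0.15],"spin":1},{"slide":[-0.0975,0.028,0.15],"spin":1},{"slide":[-0.0975,0.028,0.15],"spin":1}]' 
python3 -m handwheel '[{"slide":[0,0,0],"spin":1},{"slide":[0,0,0],"spin":1},{"slide":[0,0,0],"spin":1},{"slide":[0,0,0],"spin":1},{"slide":[0,0,0],"spin":1},{"slide":[0,0,0],"spin":1}]' 
python3 - <<'E'
from h import *
o=get_obs();print(o['clock'],np.round(o['position'],3),np.round(o['joint_pos'],2))
im=snapshot('wrist');cv2.imwrite('pics/w3.png',im)
spots('wrist',['blue_cup','blue_cup_handle'],o)
E
```

```text
clock: 4.42
position: [0.455, -0.3992, 0.1978]
orientation: [[0.943, 0.333, 0.0], [0.333, -0.943, -0.0], [0.0, 0.0, -1.0]]
contact_force: [-0.5, -0.0, -1.0]
opening: 0.0397
clock: 5.18
position: [0.4548, -0.4, 0.1976]
orientation: [[0.903, -0.429, 0.0], [-0.429, -0.903, -0.0], [0.0, 0.0, -1.0]]
contact_force: [0.1, 0.3, -0.3]
opening: 0.0396
5.175 [ 0.455 -0.4    0.198] [-0.76  0.18  1.82 -0.    1.14 -0.32]
wrist blue_cup 0.65 [ 0.453 -0.398 -0.002] (272, 183)
wrist blue_cup 0.57 [ 0.449 -0.488  0.001] (304, 254)
wrist blue_cup_handle 0.76 [ 0.452 -0.397  0.069] (271, 203)
wrist blue_cup_handle 0.63 [ 0.444 -0.492  0.086] (309, 305)
```

View pics/w3.png

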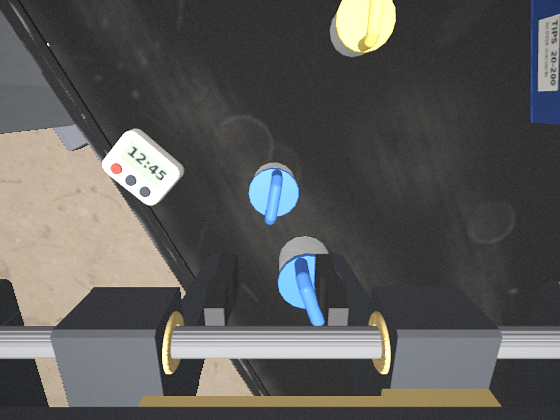

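```bash
python3 -m handwheel '[{"slide":[-0.0075,-0.005,0.1],"spin":0.17},{"slide":[-0.0075,-0.005,0.2],"spin":0.17},{"slide":[-0.0075,-0.005,0.28],"spin":0.17},{"slide":[-0.0075,-0.005,0.324],"spin":0.17},{"slide":[-0.0075,-0.005,0.324],"spin":0.17},{"slide":[-0.0075,-0.005,0.324],"spin":0.17}]' 
python3 -m handwheel '[{"slide":[0,0,0],"spin":0},{"slide":[0,0,0],"spin":0},{"slide":[0,0,0],"spin":0},{"slide":[0,0,0],"spin":0}]' 0
```

```text
clock: 6.08
position: [0.4537, -0.3981, 0.0692]
orientation: [[0.836, -0.549, 0.002], [-0.549, -0.836, -0.002], [0.002, 0.0, -1.0]]
contact_force: [-0.5, 0.1, -0.2]
opening: 0.0395
clock: 6.58
position: [0.4532, -0.3974, 0.0684]
orientation: [[0.836, -0.549, 0.001], [-0.549, -0.836, -0.0], [0.001, -0.0, -1.0]]
contact_force: [-0.1, 0.6, 2.7]
opening: 0.0085
```

```bash
python3 -m handwheel '[{"slide":[0,0,-0.1],"spin":0},{"slide":[0,0,-0.2],"spin":0},{"slide":[0,0,-0.33],"spin":0},{"slide":[-0.46,-0.71,-0.33],"spin":0},{"slide":[-0.46,-0.71,-0.33],"spin":0},{"slide":[-0.46,-0.71,-0.33],"spin":0},{"slide":[-0.46,-0.71,-0.33],"spin":0},{"slide":[-0.46,-0.71,-0.33],"spin":0},{"slide":[-0.46,-0.71,-0.33],"spin":0},{"slide":[-0.46,-0.71,-0.33],"spin":0}]'
python3 - <<'E'
from h import *
o=get_obs();print(o['clock'],np.round(o['position'],3),np.round(o['joint_pos'],2))
im=snapshot('wrist');cv2.imwrite('pics/w4.png',im)
spots('wrist',['carriage_socket','carriage','head_notch','reading_head','slide_base','carriage_grip','blue_cup','blue_cup_handle'],o)
E
```

```text
clock: 7.82
position: [0.4545, -0.0572, 0.1995]
orientation: [[0.838, -0.546, -0.001], [-0.546, -0.838, 0.0], [-0.001, 0.0, -1.0]]
contact_force: [0.6, -1.3, -0.5]
opening: 0.0085
7.825 [ 0.455 -0.057  0.199] [-0.18 -0.11  2.11 -0.    1.14  0.4 ]
wrist carriage_socket 0.88 [0.489 0.022 0.036] (258, 99)
wrist carriage 0.6 [ 0.485  0.024 -0.001] (256, 99)
wrist head_notch 0.7 [ 0.575 -0.198  0.025] (447, 239)
wrist reading_head 0.61 [ 0.616 -0.183  0.   ] (464, 200)
wrist slide_base 0.68 [ 0.493  0.075 -0.003] (232, 46)
wrist carriage_grip 0.75 [ 0.484 -0.061  0.087] (309, 195)
wrist blue_cup 0.62 [ 0.456 -0.056  0.13 ] (276, 229)
wrist blue_cup_handle 0.67 [ 0.458 -0.056  0.199] (279, 286)
wrist blue_cup_handle 0.56 [ 0.492  0.073 -0.003] (233, 49)
```

View pics/w4.png

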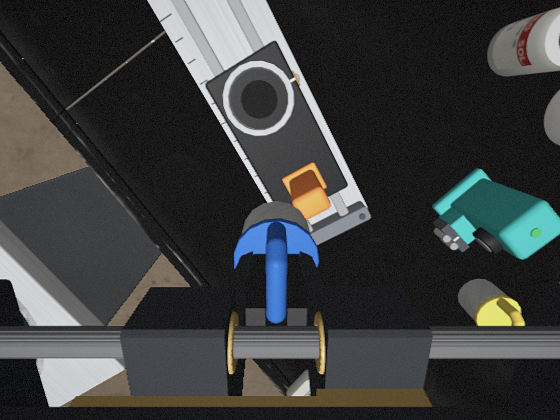

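```bash
cat >> h.py <<'E'
def ray(uv,z,o,cam='wrist'):
    m=camera_model(cam)
    d=np.array([(uv[0]-m['cx'])/m['fx'],(uv[1]-m['cy'])/m['fy'],1.])
    a=toworld(cam,[0,0,0],o);b=toworld(cam,d,o);return a+(b-a)*(z-a[2])/(b[2]-a[2])
E
python3 - <<'E'
from h import *
o=get_obs()
im=cv2.imread('pics/w4.png');g=cv2.cvtColor(im,cv2.COLOR_BGR2GRAY)
for p in [(259,98)]: print('ring',ray(p,.048,o).round(4))
m=(g>150).astype(np.uint8);n,l,s,c=cv2.connectedComponentsWithStats(m[55:142,216:305])
for i in range(1,n):
    if s[i,4]>300:
        q=np.argwhere(l==i)[:,::-1]+[216,55]
        e=cv2.fitEllipse(cv2.convexHull(q.astype(np.int32)));print(s[i],e,ray(e[0],.048,o).round(4))
a,b=ray((277,41),.034,o),ray((347,187),.034,o);print(a,b,np.degrees(np.arctan2(*(a-b)[[0,1]])), np.linalg.norm(a-b))
a=ray((206,85),.034,o);print(a)
E
```

```text
ring [0.4913 0.0192 0.048 ]
[  0   0  34  21 353] ((240.03775024414062, 50.005733489990234), (18.05768585205078, 166.06776428222656), 57.566070556640625) [0.499  0.0573 0.048 ]
[   7    0   82   81 1568] ((264.1183776855469, 93.2341079711914), (74.90027618408203, 89.85250854492188), 46.114723205566406) [0.4969 0.0199 0.048 ]
[0.52840292 0.04833019 0.034     ] [ 0.51554555 -0.09268823  0.034     ] 5.209546818446652 0.14160334344223946
[0.45859299 0.0536002  0.034     ]
```

```bash
python3 - <<'E'
from h import *
o=get_obs()
im=cv2.imread('pics/w4.png');g=cv2.cvtColor(im,cv2.COLOR_BGR2GRAY).astype(np.uint8)
c=np.array([259,98.]);O=[];I=[]
for t in np.linspace(0,2*np.pi,72,endpoint=False):
    r=np.arange(20,46,.5);p=c+np.outer(r,[np.cos(t),np.sin(t)])
    v=cv2.remap(g,p[:,:1].astype('f'),p[:,1:].astype('f'),1).ravel()
    k=np.where(v>140)[0]
    k=k[r[k]<41]
    if len(k):
        I.append(p[k[0]])
        O.append(p[k[-1]])
for n,P in(('in',I),('out',O)):
    W=np.array([ray(q,.048,o)[:2] for q in P])
    A=np.c_[W,np.ones(len(W))];w=np.ones(len(W),bool)
    for _ in range(5):
        s=np.linalg.lstsq(A[w],-(W[w]**2).sum(1),rcond=None)[0];ce=-s[:2]/2;R=np.sqrt(ce@ce-s[2])
        e=abs(np.linalg.norm(W-ce,axis=1)-R);w=e<max(.0012,1.5*np.median(e))
    print(n,ce.round(4),R.round(4),w.sum(),len(w))
cv2.imwrite('pics/c.png',cv2.resize(im[40:240,180:380],(800,800)[:2])[:600])
E
```

```text
in [0.4901 0.019 ] 0.0248 72 72
out [0.49   0.0189] 0.0294 71 72
```

```bash
python3 -m handwheel '[{"slide":[-0.031,-0.208,0],"spin":0},{"slide":[-0.031,-0.208,0],"spin":0},{"slide":[-0.031,-0.208,0.1],"spin":0},{"slide":[-0.031,-0.208,0.17],"spin":0},{"slide":[-0.031,-0.208,0.17],"spin":0},{"slide":[-0.031,-0.208,0.17],"spin":0}]'
python3 - <<'E'
from h import *
o=get_obs();print(o['clock'],np.round(o['position'],4))
im=snapshot('wrist');im2=snapshot('top')
cv2.imwrite('pics/w5.png',im)
E
```

```text
clock: 9.02
position: [0.4911, 0.0172, 0.1327]
orientation: [[0.835, -0.55, 0.001], [-0.55, -0.835, -0.0], [0.001, -0.001, -1.0]]
contact_force: [0.4, 0.8, -0.6]
opening: 0.0084
9.025 [0.4911 0.0172 0.1327]
```

View pics/w5.png

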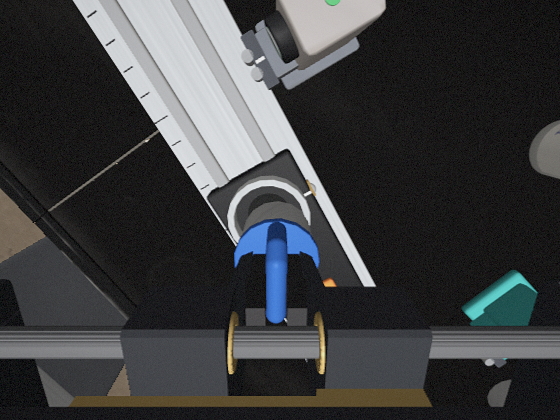

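```bash
cat > ring.py <<'E'
from h import *
import sys
def fit(fn,c0,rng,arc,o,z=.048):
    g=cv2.cvtColor(cv2.imread(fn),cv2.COLOR_BGR2GRAY);I=[];O=[]
    for t in np.radians(np.arange(arc[0],arc[1],3)):
        r=np.arange(*rng,.5);p=np.array(c0)+np.outer(r,[np.cos(t),np.sin(t)])
        v=cv2.remap(g,p[:,:1].astype('f'),p[:,1:].astype('f'),1).ravel();k=np.where(v>140)[0]
        if len(k): I.append(p[k[0]]);O.append(p[k[-1]])
    for n,P,R in(('in',I,.025),('out',O,.03)):
        W=np.array([ray(q,z,o)[:2] for q in P])
        from scipy.optimize import least_squares
        s=least_squares(lambda c:np.linalg.norm(W-c,axis=1)-R,ray(c0,z,o)[:2],loss='soft_l1',f_scale=.001)
        print(n,s.x.round(4),'rms',np.sqrt((s.fun**2).mean()).round(4))
E
python3 - <<'E'
from ring import *
o=get_obs();print(o['position'])
fit('pics/w5.png',(270,220),(30,47),(180,345),o)
# cup can bottom: lid circle fit at z TCP-.026 : left/right extremes
print(ray((234,262),o['position'][2]-.026,o),ray((320,262),o['position'][2]-.026,o))
E
```

```text
[0.49172222 0.01723617 0.13350339]
in [0.49   0.0221] rms 0.0001
out [0.4897 0.0216] rms 0.0006
[0.47412178 0.0299004  0.10750339] [0.5128809  0.00431921 0.10750339]
```

```bash
python3 -m handwheel '[{"slide":[-0.011,-0.0075,0],"spin":0},{"slide":[-0.011,-0.0075,0.02],"spin":0},{"slide":[-0.011,-0.0075,0.035],"spin":0},{"slide":[-0.011,-0.0075,0.05],"spin":0},{"slide":[-0.011,-0.0075,0.05],"spin":0}]'
python3 -c "
from h import *
for _ in range(1):
  o=get_obs();print(o['position'],o['contact_force'],o['wrist_torque'])"
```

```text
clock: 9.75
position: [0.4876, 0.0224, 0.1109]
orientation: [[0.836, -0.549, -0.002], [-0.549, -0.836, 0.0], [-0.002, 0.001, -1.0]]
contact_force: [1.1, -0.1, -0.9]
opening: 0.0083
[0.48759938 0.02241091 0.11085292] [ 1.08432475 -0.08667756 -0.91286277] [-0.01421788  0.12322168  0.07318046]
```

```bash
python3 -m handwheel '[{"slide":[0,0,0.012],"spin":0},{"slide":[0,0,0.024],"spin":0},{"slide":[0,0,0.026],"spin":0},{"slide":[0,0,0.026],"spin":0}]'
python3 -c "
from h import *
o=get_obs();print(o['wrist_torque']);cv2.imwrite('pics/s6.png',cv2.resize(snapshot('scene')[170:270,180:320],(784,560)))"
```

```text
clock: 10.25
position: [0.4891, 0.0223, 0.1024]
orientation: [[0.836, -0.549, 0.001], [-0.549, -0.836, -0.0], [0.001, -0.001, -1.0]]
contact_force: [-0.6, -0.3, 4.7]
opening: 0.0085
[-0.12299059  0.33764854 -0.02227137]
```

View pics/s6.png

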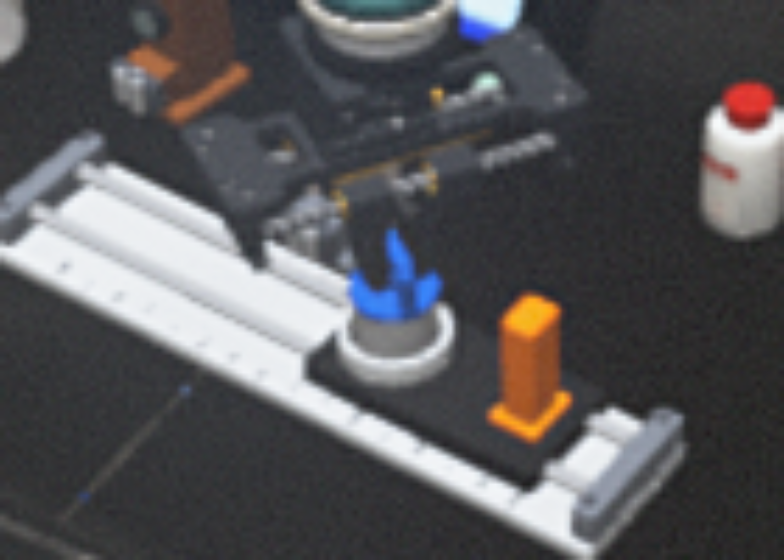

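```bash
python3 -m handwheel '[{"slide":[0,0,0],"spin":0},{"slide":[0,0,0],"spin":0},{"slide":[0,0,0],"spin":0},{"slide":[0,0,-0.05],"spin":0},{"slide":[0,0,-0.12],"spin":0},{"slide":[0,0,-0.22],"spin":0}]' 0.4
python3 -m handwheel '[{"slide":[0,0,0],"spin":0},{"slide":[0.05,0.09,0],"spin":-0.63},{"slide":[0.1035,0.185,0],"spin":-0.63},{"slide":[0.1035,0.185,0],"spin":-0.63},{"slide":[0.1035,0.185,0],"spin":-0.63},{"slide":[0.1035,0.185,0],"spin":-0.63}]' 0.6
python3 - <<'E'
from h import *
o=get_obs();print(o['clock'],np.round(o['position'],4),np.round(o['joint_pos'],2))
im=snapshot('wrist');cv2.imwrite('pics/w7.png',im)
spots('wrist',['carriage_socket','carriage','head_notch','reading_head','slide_base','carriage_grip','blue_cup','blue_cup_handle'],o)
E
```

```text
clock: 11.05
position: [0.4871, 0.0224, 0.1889]
orientation: [[0.836, -0.549, -0.003], [-0.549, -0.836, 0.0], [-0.003, 0.002, -1.0]]
contact_force: [1.1, 0.5, 0.2]
opening: 0.0352
clock: 11.8
position: [0.4818, -0.0618, 0.1885]
orientation: [[0.996, -0.088, -0.001], [-0.088, -0.996, 0.0], [-0.001, -0.0, -1.0]]
contact_force: [-0.1, 0.6, 0.2]
opening: 0.0527
11.8 [ 0.4818 -0.0618  0.1885] [-0.18 -0.04  2.07  0.    1.11 -0.09]
wrist head_notch 0.87 [ 0.575 -0.197  0.025] (372, 306)
wrist reading_head 0.76 [ 0.612 -0.186  0.   ] (399, 282)
wrist slide_base 0.76 [ 0.492  0.074 -0.001] (273, 38)
wrist slide_base 0.46 [ 0.342 -0.325 -0.001] (187, 390)
wrist carriage_grip 0.86 [ 0.485 -0.06   0.089] (279, 214)
wrist blue_cup 0.92 [0.491 0.022 0.033] (277, 99)
wrist blue_cup_handle 0.93 [0.489 0.021 0.102] (275, 100)
```

View pics/w7.png

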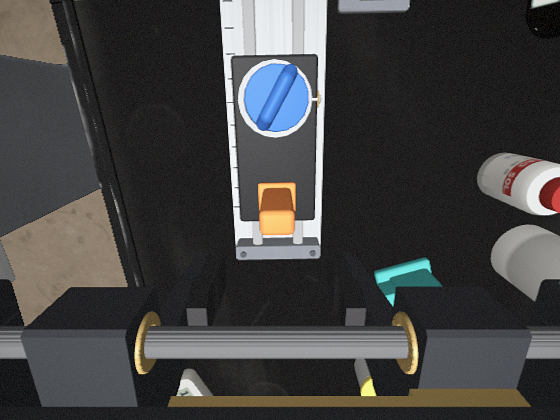

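```bash
python3 -m handwheel '[{"slide":[0.004,0,0.1],"spin":0},{"slide":[0.004,0,0.18],"spin":0},{"slide":[0.004,0,0.25],"spin":0},{"slide":[0.004,0,0.25],"spin":0},{"slide":[0.004,0,0.25],"spin":0}]'
python3 -m handwheel '[{"slide":[0,0,0],"spin":0},{"slide":[0,0,0],"spin":0},{"slide":[0,0,0],"spin":0},{"slide":[0,0,0],"spin":0}]' 0
python3 - <<'E'
from h import *
o=get_obs();print(o['clock'],np.round(o['position'],4),o['wrist_torque'])
im=snapshot('wrist');cv2.imwrite('pics/w8.png',im)
spots('wrist',['carriage_socket','carriage','head_notch','reading_head','slide_base','carriage_grip','blue_cup','blue_cup_handle'],o)
snapshot('top');spots('top',['head_notch','reading_head'])
snapshot('scene');spots('scene',['head_notch','reading_head','carriage'])
E
```

```text
clock: 12.88
position: [0.4846, -0.0624, 0.0904]
orientation: [[0.996, -0.086, 0.001], [-0.086, -0.996, -0.0], [0.001, 0.0, -1.0]]
contact_force: [-0.1, -0.7, 0.2]
opening: 0.0528
clock: 13.38
position: [0.4823, -0.0622, 0.0899]
orientation: [[0.996, -0.085, -0.004], [-0.085, -0.996, 0.0], [-0.004, 0.0, -1.0]]
contact_force: [-5.4, 0.3, 6.8]
opening: 0.0256
13.375 [ 0.4823 -0.0622  0.0899] [-8.33038444e-04  1.05325969e+00  2.81909511e-01]
wrist slide_base 0.61 [ 0.493  0.073 -0.004] (273, 9)
wrist slide_base 0.48 [0.49  0.021 0.034] (276, 99)
wrist carriage_grip 0.71 [ 0.486 -0.065  0.09 ] (281, 293)
wrist blue_cup 0.67 [0.49  0.023 0.032] (276, 96)
wrist blue_cup_handle 0.66 [0.493 0.022 0.104] (284, 94)
top head_notch 0.98 [0.596 0.269 0.029] (174, 188)
top head_notch 0.95 [0.536 0.114 0.029] (221, 209)
top head_notch 0.73 [0.489 0.019 0.034] (250, 225)
top head_notch 0.66 [ 0.573 -0.197  0.025] (320, 203)
top reading_head 0.74 [0.64  0.261 0.001] (180, 178)
top reading_head 0.73 [0.575 0.111 0.001] (224, 199)
top reading_head 0.71 [ 0.618 -0.185 -0.   ] (316, 192)
scene head_notch 0.76 [0.594 0.269 0.024] (204, 187)
scene head_notch 0.76 [ 0.575 -0.195  0.034] (331, 240)
scene head_notch 0.73 [0.536 0.115 0.027] (233, 213)
scene reading_head 0.74 [ 0.612 -0.184 -0.   ] (332, 239)
scene reading_head 0.68 [0.637 0.257 0.002] (215, 186)
scene reading_head 0.58 [ 0.578  0.112 -0.   ] (242, 212)
scene carriage 0.64 [0.485 0.025 0.002] (250, 240)
```

View pics/w8.png

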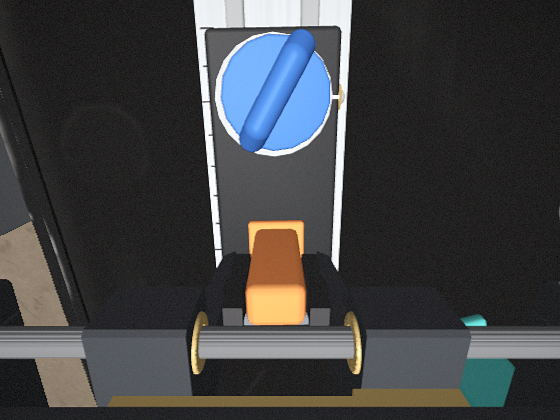

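```bash
python3 -m handwheel '[{"slide":[-0.003,0,-0.005],"spin":0},{"slide":[-0.003,-0.04,-0.005],"spin":0},{"slide":[-0.003,-0.09,-0.005],"spin":0},{"slide":[-0.003,-0.14,-0.005],"spin":0},{"slide":[-0.003,-0.18,-0.005],"spin":0},{"slide":[-0.003,-0.195,-0.005],"spin":0},{"slide":[-0.003,-0.195,-0.005],"spin":0}]'
python3 - <<'E'
from h import *
o=get_obs();print(o['clock'],np.round(o['position'],4),o['wrist_torque'])
im=snapshot('wrist');cv2.imwrite('pics/w9.png',cv2.resize(im[0:200,180:450],(800,593)))
spots('wrist',['head_notch','reading_head','blue_cup'],o)
E
```

```text
clock: 15.05
position: [0.4877, 0.0163, 0.09]
orientation: [[0.996, -0.086, -0.003], [-0.086, -0.996, 0.001], [-0.004, -0.001, -1.0]]
contact_force: [-1.1, 2.8, -15.2]
opening: 0.0258
15.05 [0.4877 0.0163 0.09  ] [0.18117545 0.20355227 0.26650229]
wrist head_notch 0.66 [0.538 0.117 0.026] (350, 60)
wrist reading_head 0.6 [ 0.578  0.105 -0.002] (404, 80)
wrist blue_cup 0.63 [0.498 0.097 0.033] (280, 103)
```

View pics/w9.png

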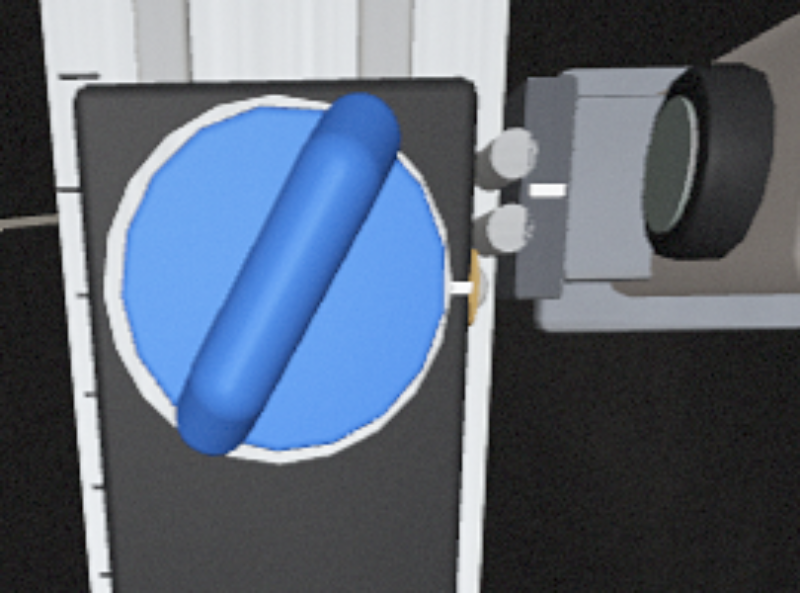

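```bash
python3 - <<'E'
from h import *
o=get_obs();R=np.array(o['orientation'])
s=270/800
for z in(.03,.034):
  a=ray((547*s+180,190*200/593),z,o);b=ray((461*s+180,287*200/593),z,o);b34=ray((461*s+180,287*200/593),.034,o)
  print(z,-(R.T@(a-b))[:2],-(R.T@(a-b34))[:2])
E
```

```text
0.03 [-0.01466637  0.01667395] [-0.01537892  0.0167273 ]
0.034 [-0.01435256  0.01631718] [-0.01435256  0.01631718]
```

```bash
for i in 1; do python3 -m handwheel '[{"slide":[0,-0.01,0.0035],"spin":0},{"slide":[0,-0.02,0.0035],"spin":0},{"slide":[0,-0.02,0.0035],"spin":0}]'; python3 -m handwheel '[{"slide":[0,-0.005,0],"spin":0},{"slide":[0,-0.005,0],"spin":0}]'; python3 -m handwheel '[{"slide":[0,-0.005,0],"spin":0},{"slide":[0,-0.005,0],"spin":0}]'; done
```

```text
clock: 15.62
position: [0.4882, 0.0223, 0.09]
orientation: [[0.996, -0.086, -0.005], [-0.086, -0.996, -0.002], [-0.004, 0.002, -1.0]]
contact_force: [-8.3, -2.5, -8.1]
opening: 0.0258
clock: 15.88
position: [0.4883, 0.024, 0.09]
orientation: [[0.996, -0.086, -0.005], [-0.086, -0.996, -0.002], [-0.004, 0.003, -1.0]]
contact_force: [-8.0, -5.0, -7.7]
opening: 0.0258
clock: 16.12
position: [0.4885, 0.0266, 0.09]
orientation: [[0.996, -0.087, -0.005], [-0.087, -0.996, -0.001], [-0.005, 0.001, -1.0]]
contact_force: [-7.4, -0.6, -8.0]
opening: 0.0257
```

```bash
for i in 1; do python3 -m handwheel '[{"slide":[0,-0.005,0],"spin":0},{"slide":[0,-0.005,0],"spin":0}]'; python3 -m handwheel '[{"slide":[0,-0.005,0],"spin":0},{"slide":[0,-0.005,0],"spin":0}]'; done | grep -v opening
python3 - <<'E'
from h import *
o=get_obs()
im=snapshot('wrist');cv2.imwrite('pics/w10.png',cv2.resize(im[0:200,180:450],(800,593)))
E
```

```text
clock: 16.38
position: [0.4887, 0.0292, 0.09]
orientation: [[0.996, -0.087, -0.004], [-0.087, -0.996, -0.0], [-0.004, 0.0, -1.0]]
contact_force: [-7.2, 1.1, -7.9]
clock: 16.62
position: [0.4889, 0.0315, 0.09]
orientation: [[0.996, -0.087, -0.004], [-0.087, -0.996, 0.001], [-0.004, -0.0, -1.0]]
contact_force: [-8.0, 3.2, -8.0]
```

View pics/w10.png

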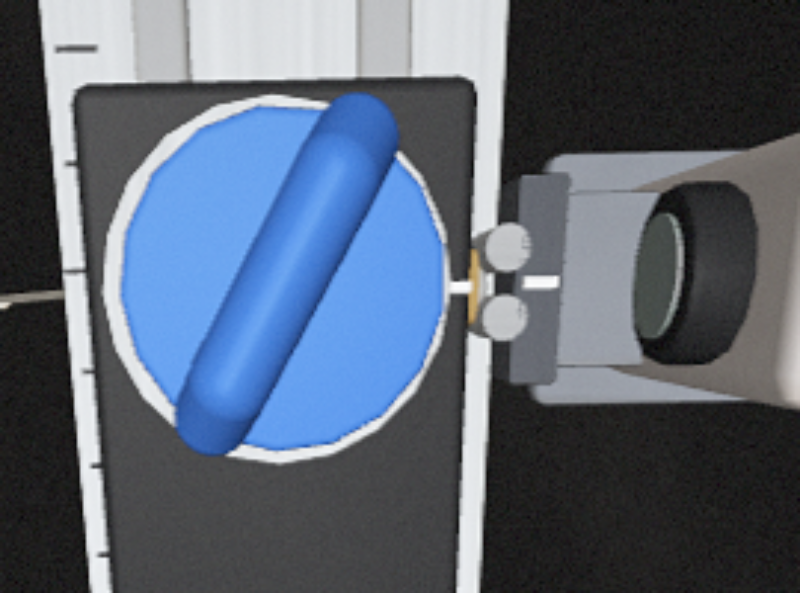

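```bash
python3 -m handwheel '[{"slide":[0,-0.0025,0],"spin":0},{"slide":[0,-0.0025,0],"spin":0},{"slide":[0,-0.0025,0],"spin":0}]'
python3 - <<'E'
from h import *
o=get_obs();R=np.array(o['orientation']);print(o['position'],R.T@o['contact_force'])
im=snapshot('wrist');cv2.imwrite('pics/w11.png',cv2.resize(im[60:150,310:400],(800,600),interpolation=cv2.INTER_CUBIC))
E
```

```text
clock: 17.05
position: [0.4889, 0.032, 0.09]
orientation: [[0.996, -0.087, -0.005], [-0.087, -0.996, -0.0], [-0.005, 0.001, -1.0]]
contact_force: [-7.5, -0.2, -7.7]
opening: 0.0262
[0.4888967  0.03202572 0.08999595] [-7.39710236  0.81324594  7.72766725]
```

```bash
python3 - <<'E'
from h import *
o=get_obs();R=np.array(o['orientation'])
im=snapshot('wrist');g=cv2.cvtColor(im,cv2.COLOR_BGR2GRAY).astype(float)
def cen(r0,r1,c0,c1):
    p=np.clip(g[r0:r1,c0:c1]-170,0,None);y,x=np.mgrid[r0:r1,c0:c1];return (p*x).sum()/p.sum(),(p*y).sum()/p.sum()
a=cen(88,103,358,369);b=cen(90,104,333,338);print(a,b)
for z in(.03,.034): print(R.T@(ray(a,z,o)-ray(b,.034,o)))
snapshot('top');spots('top',['blue_cup_handle','blue_cup','carriage','yellow_cup'])
print(np.round(g[88:104,356:370:2]).astype(int).tolist())
E
```

```text
(np.float64(362.7058631921824), np.float64(95.63061889250814)) (np.float64(334.990635451505), np.float64(96.36254180602006))
[ 0.01606524 -0.00043935  0.00392646]
[ 1.50313021e-02 -3.72975006e-04 -6.88223113e-05]
top blue_cup_handle 0.74 [0.491 0.115 0.103] (216, 218)
top blue_cup_handle 0.63 [ 0.442 -0.493  0.084] (421, 248)
top blue_cup 0.66 [ 0.447 -0.493  0.003] (413, 249)
top blue_cup 0.62 [0.497 0.114 0.035] (220, 221)
top carriage 0.63 [ 0.494  0.115 -0.001] (221, 224)
top yellow_cup 0.46 [ 0.581 -0.302 -0.   ] (352, 205)
[[197, 124, 106, 108, 105, 103, 101], [165, 100, 107, 107, 105, 107, 107], [138, 107, 104, 108, 103, 104, 104], [104, 108, 110, 107, 107, 107, 107], [105, 108, 105, 104, 102, 105, 104], [106, 98, 97, 96, 94, 97, 100], [140, 228, 225, 224, 224, 223, 193], [143, 251, 249, 248, 248, 248, 192], [146, 249, 247, 247, 246, 248, 192], [149, 255, 253, 253, 254, 255, 195], [143, 162, 161, 160, 161, 126, 112], [105, 108, 106, 104, 102, 104, 102], [105, 104, 103, 104, 105, 105, 107], [104, 112, 107, 108, 105, 105, 101], [128, 108, 108, 107, 105, 106, 101], [118, 105, 106, 109, 105, 108, 102]]
```

```bash
python3 -c "
from h import *
print(hand_in());o=get_obs();print(o['clock'],o['position'],o['opening'],o['contact_force'])"
```

```text
the job is handed in; nothing more can be done
None
the job is handed in; nothing more can be done
```

The blue-lidded cup is standing fully down in the carriage socket. The carriage is resting in the head's notch, and the gripper still holds the orange grip. I handed the job in shortly after 17 s on the robot's clock, well under the 58 s limit.

- **Cup:** I took the smaller of the two blue cups by its handle (handle measured at about 69 mm high). It went into the socket while the carriage was still about 97 mm short of the notch. The pictures afterwards put its underside about 33 mm and its handle about 102 mm above the worktop, so it is fully seated.
- **Slide:** I moved the carriage in small steps. The push needed rose to about 5 N at the rib, then turned into a pull of about 3 N as the ball dropped in, and ended near 0 N along the rail.
- **Alignment:** In the last wrist picture the white marks on the head and carriage lie within about 0.4 mm of each other. The top camera put the cup at y of about 0.115 m, which agrees with the notch.

**Remaining limits:**
- **Residual forces:** About 7 N sideways and 8 N vertically remain at the wrist from slight misalignment of the grip.
- **Last picture:** It was over the viewing limit, so I checked the final marks by pixel measurement instead of by eye.
- **After hand-in:** I could take no readings, because the script ended with the hand-in.

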